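# Dispense a three-dot dose of cleaner into the pan

## Task

Stand the small handled steel pan upright on the bench with the dispenser's spout pointing down into the middle of it, and turn the black collar until its white line clicks in at the three-dot mark. Only when both are done, press the cap on top of the dispenser all the way down and let it spring back up. Leave the pan there and the collar set, and do not disturb the other tools on the bench.

Things in the scene. Friction and masses are not known exactly. Their poses are not given: they have to be found in the camera images.
- dispenser: Upright metal canister fixed to the bench, 92 mm diameter, flat shoulder 108 mm high. Origin: centre of its underside; z up. A 12 mm thick spout (top 98 mm high) runs out along its -y; small bracket at its +y. On the shoulder round the collar, at radius 38 mm, are groups of one to four black dots, at 0.9, 0.3, -0.3, -0.9 rad from its +x, counter-clockwise positive from above.
- spout_tip (a point): Mouth of the spout, facing down, 70 mm above the bench and 100 mm from the canister's axis.
- collar (a joint): Black ribbed collar, 60 mm diameter, 115 to 147 mm above the bench, on the canister's axis under the cap; a white radial line on it points at a dot group. Angle in rad, grows clockwise seen from above; light clicks at 0 = one dot, 0.6 = two, 1.2 = three, 1.8 = four dots; stops just past the first and last. Turns with about 0.1 N m.
- collar_grip (a point): Point on the collar's axis, 137 mm above the bench: the height to grip the collar across its 60 mm diameter, with fingers either side of the cap. Turns with the collar.
- cap (a joint): Grey sprung pump cap on top of the dispenser, 28 mm diameter, its flat top 170 mm above the bench (23 mm above the collar) when up. Value in m pressed down: 0 up, 0.010 fully down, which takes about 8 N.
- cap_top (a point): Centre of the cap's top face; moves with the cap.
- pan: Loose round steel pan with a straight wooden handle, 0.15 kg. Bowl 80 mm across the rim, 68 mm across the foot, 34 mm high, 3 mm walls. Origin: centre of the bowl's underside; z up; the handle runs along its own -x from 36 to 98 mm from the origin, 14 mm wide (y), from 15 to 33 mm above the foot.
- pan_in (a point): Centre of the pan's inner floor, 4 mm above its underside.
- pan_handle (a point): Point in the pan's handle to grip, 76 mm from the bowl's centre, 24 mm above the foot; close the fingers across its 14 mm width (the pan's y).
- bur_block: Bystander: dark wooden block, 75 x 75 x 60 mm with a rack of burs on top, about 100 mm tall in all. Origin: centre of its underside.
- file: Bystander: file with wooden handle, 210 mm long, lying along its own x, 26 mm thick. Origin: near mid-length, on the bench.
- pliers: Bystander: pliers with orange grips, 135 mm long, 60 mm wide, 14 mm thick, lying flat, jaws to its own +x. Origin: under the pivot.
- tin: Bystander: round brass tin, 62 mm diameter, 34 mm tall. Origin: centre of its underside.
There are look-alikes about, which are no part of the job. Several things look just like the pan: the one meant starts nearest to the robot's base. There is more than one size of the dispenser; the job needs the larger.

How it is judged:
By the outcome, as a careful person would: the job done as asked, in the order asked, and still so for the second after the job is handed in, with the robot touching nothing.
It also fails if it takes over 54 s, if anything falls off the work surface, if the arm or the gripper's body presses on something with over 40 N, if the wrist force passes 120 N, or if a joint passes its speed limit or range.

## Robot

A 6-joint arm with a two-finger parallel gripper is mounted at the origin on the work surface. World frame = base frame: x ahead of the robot, y to its left, z up, the work surface at z = 0. Lengths are in mm, angles in rad, forces in N, time in s.
With the tool pointing down it reaches from about 350 to 875 mm from the base axis. Payload 4.2 kg.
Tool frame: the origin (TCP) lies between the finger pads; the fingertips stand 11 mm ahead of it and the grasp point (between the pads) lies 8 mm behind it; z points along the fingers, y is the direction in which the jaws open and shut (so a half turn about z gives the same grasp; the last joint's range is limited). The gripper opens to 85 mm and grips with 20 to 120 N. Pads are 22 mm wide; open, the fingers measure 114 mm over their backs; the gripper's body (76 mm by 85 mm) begins 54 mm behind the grasp point. The pads swing forward as they close: fully open they stand 13 mm farther back than shut.
Start: joints at [-0.951, 0.385, 0.008, 0, -1.194, -0.259], TCP at [220.653, -584.732, 242.312] pointing down, gripper open.
Joint ranges: [-3.14, 3.14], [-1.21, 2.06], [-1.07, 1.41], [-3.16, 2.05], [-2.99, -0.16], [-3.1, 3.1]. Speed limits (rad/s): [2.79, 2.79, 3.14, 3.14, 3.14, 3.14].

## Interface

Orientations are given as a unit quaternion [x, y, z, w].
In Python, from bench import * gives the robot as it stands.
- The arm moves only by the tool servo_tool, never from a script. Its argument "rows" is a list of rows, each a list of 7 numbers: the opening, from 0 (shut) to 1 (fully open), then the shift along the tool's x, y, z in cm, then the turn, a rotation vector about the tool's x, y, z in degrees. A call has 1 to 12 rows; each row shifts and turns the commanded pose from where the row before left it, along the tool's axes as they then stand; what a row does not reach is not made up. A row lasts 1/10 s, in which the tool goes at most 50 mm and 8.59 degrees, less where a joint would pass 70% of its speed; a pose out of reach is approached as far as the arm can. A call is refused whole if a number of a shift passes 5 or a number of a turn 8.59, either way. A call with a gripper value outside its range is refused whole. The fingers move at their own pace and stop on an object; the grip force is fixed at half the most. Time passes only in rows, so rows that do not move let the fingers close. It gives the time, the measured TCP pose, the force and the opening at its end, in the units of the state.
- read_state(): the state, without advancing time (a new reading comes with each control period).
- get_image(name): name is "scene" or "top"; returns a dict with "image" (384x512x3 uint8, red, green, blue), "mtx" (3x3 intrinsics, pixels), "k1" (the pictures are not rectified: a ray, as slopes to the right and down, at radius r is drawn at 1 + k1 r^2 times it, then the intrinsics apply), "extrinsics" (4x4, takes a point from camera to world coordinates). Camera axes: x right, y up, looking along -z (the intrinsics and any distortion apply to the point x, -y, -z); pixel columns grow to the right and rows downward; lengths in mm; the calibration is good to about 2 mm. A picture is of the moment at which its call begins. There is no depth.
- job_done(): hands the job in, once; it reports no verdict.
The state is a dict: "clock": time; "joints": joint angles; "joint_vel": joint speeds; "joint_efforts": joint torques, N m; "position": TCP position; "ee_rot": TCP orientation; "contact_force": force on the tool from outside, world axes, zero at the start; "wrist_torque": the same for the moment, N m; "gripper_width": finger opening in mm.
Only numpy, scipy, OpenCV 4.12 (cv2) and the standard library are available. Lean on these libraries where they do the work, as an engineer would, in place of code of your own. Each camera call takes 0.05 s, during which the arm holds its last target. There are 200 camera calls.

## Working session

There is one attempt and no reset: what is moved stays moved. The work goes in short steps, Python scripts to look and compute and a tool call to move; the robot and the scene stay as the last step left them, time stands still between calls to the robot, and variables do not carry over. Pictures are saved under pics/ and viewed, about 8 in all and at most 12, crops included, and the job is handed in when it is done.

Besides the shell and the picture viewer there is one more tool, called as name(argument=value, ...) on one line, values as JSON. servo_tool: Moves the arm, as the interface text tells. Its arguments: {"type":"object","properties":{"rows":{"type":"array","items":{"type":"array","items":{"type":"number"}}}},"required":["rows"]}

```bash
mkdir -p pics; cat > h.py <<'E'
from bench import *
import numpy as np, cv2
def grab(n,name=None):
    d=get_image(n)
    if name: cv2.imwrite('pics/'+name,d['image'][:,:,::-1])
    return d
def und(d,uv):
    K=d['mtx'];k=d['k1'];p=np.atleast_2d(np.array(uv,float))
    q=cv2.undistortPoints(p.reshape(-1,1,2),np.array(K,float),np.array([k,0,0,0],float)).reshape(-1,2)
    return q
def ray(d,uv):
    q=und(d,uv);E=np.array(d['extrinsics']);v=np.c_[q[:,0],-q[:,1],-np.ones(len(q))]@E[:3,:3].T
    return E[:3,3],v
def onz(d,uv,z):
    o,v=ray(d,uv);return o+v*((z-o[2])/v[:,2])[:,None]
def proj(d,P):
    E=np.array(d['extrinsics']);c=(np.atleast_2d(P)-E[:3,3])@E[:3,:3]
    s=np.c_[c[:,0]/-c[:,2],-c[:,1]/-c[:,2]];r2=(s**2).sum(1,keepdims=True)
    s=s*(1+d['k1']*r2);K=np.array(d['mtx']);return np.c_[s[:,0]*K[0,0]+K[0,2],s[:,1]*K[1,1]+K[1,2]]
E
python3 - <<'E'
from h import *
import pickle
a=grab('top','top0.png');b=grab('scene','scene0.png')
pickle.dump((a,b),open('im0.pkl','wb'))
for d in(a,b):print(d['mtx'],d['k1'],np.round(d['extrinsics'],3))
print(read_state())
for i,d in enumerate((a,b)):
    cv2.imwrite(f'pics/v{i}.png',cv2.resize(d['image'][:,:,::-1],(800,600),interpolation=cv2.INTER_CUBIC))
E
```

```text
[[425.60815161   0.         253.30467686]
 [  0.         425.60815161 193.93979722]
 [  0.           0.           1.        ]] -0.10717598522541437 [[-5.800000e-02  9.760000e-01 -2.100000e-01  2.878740e+02]
 [-9.980000e-01 -5.800000e-02  7.000000e-03 -1.984000e+01]
 [-5.000000e-03  2.100000e-01  9.780000e-01  1.411254e+03]
 [ 0.000000e+00  0.000000e+00  0.000000e+00  1.000000e+00]]
[[430.01718031   0.         255.18860982]
 [  0.         430.01718031 189.39566304]
 [  0.           0.           1.        ]] -0.11729246544586185 [[-3.390000e-01 -6.450000e-01  6.850000e-01  1.359214e+03]
 [ 9.410000e-01 -2.390000e-01  2.410000e-01  2.564360e+02]
 [ 8.000000e-03  7.260000e-01  6.880000e-01  8.870970e+02]
 [ 0.000000e+00  0.000000e+00  0.000000e+00  1.000000e+00]]
{'clock': 0.1, 'joints': array([-9.51413679e-01,  3.85469550e-01,  6.77354370e-03, -4.19655633e-04,
       -1.19402646e+00, -2.58615168e-01]), 'joint_vel': array([-0.00011866, -0.00168464,  0.0045253 ,  0.00091507, -0.00077677,
        0.00030274]), 'joint_efforts': array([-5.08211269e-04, -3.93319273e+01,  1.88928580e+01,  4.19790164e+00,
       -2.58583525e-03,  4.83970283e-06]), 'position': array([ 220.46480035, -584.28882114,  241.34367148]), 'ee_rot': array([-1.79330881e-01,  9.83788326e-01,  9.54644139e-04, -2.32794242e-04]), 'contact_force': array([ 0.65989464,  0.3372042 , -0.87021101]), 'wrist_torque': array([ 0.05754261, -0.00683272, -0.02300798]), 'gripper_width': 85.60326039957286}
```

View pics/v0.png

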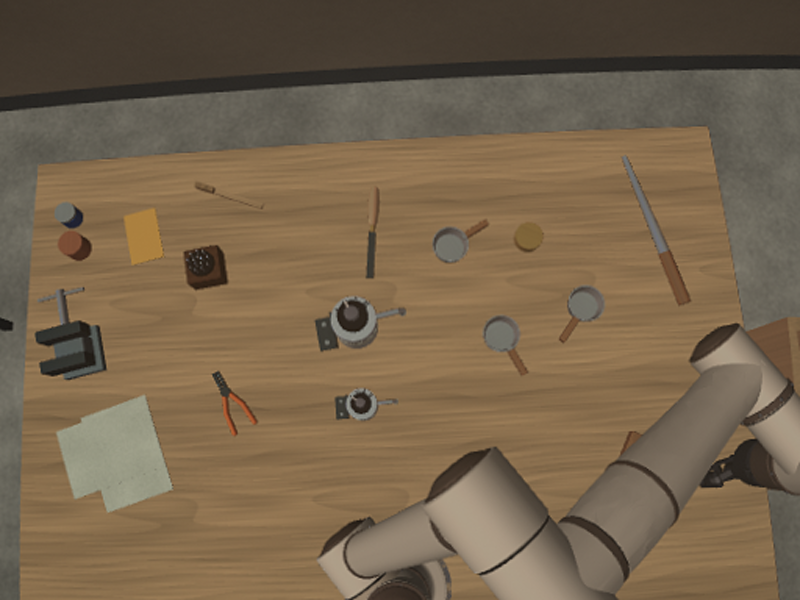

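View pics/v1.png

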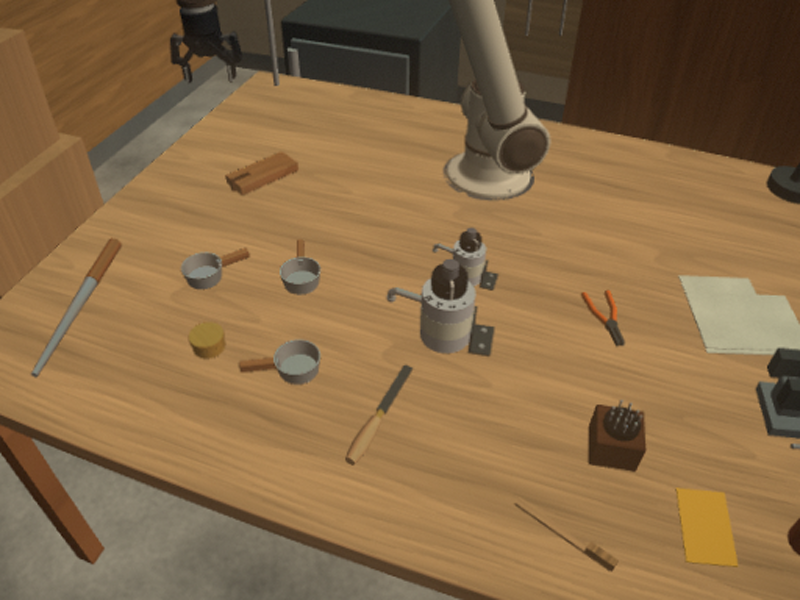

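Top view (800-px scale): three pans with bowls at (450,245), (501,334) and (585,303). The large dispenser is at (353,315) with its spout ending at (402,311), and the small one is at (361,404).

```bash
python3 - <<'E'
from h import *
import pickle
a,b=pickle.load(open('im0.pkl','rb'))
s=1/1.5625
for n,u in dict(p1=(450,245),p2=(501,334),p3=(585,303)).items(): 
    P=onz(a,np.array(u)*s,34)[0];print(n,P,np.hypot(*P[:2]))
# pan bowl in both
for d,box,nm in((a,(295,200,345,245),'top'),(b,(175,145,215,195),'scene')):
    im=d['image'];x0,y0,x1,y1=box;c=im[y0:y1,x0:x1];hsv=cv2.cvtColor(c,cv2.COLOR_RGB2HSV)
    m=(hsv[:,:,1]<60).astype(np.uint8);n,l,st,ce=cv2.connectedComponentsWithStats(m)
    k=1+st[1:,4].argmax();cn=max(cv2.findContours((l==k).astype(np.uint8),0,1)[0],key=len)
    e=cv2.fitEllipse(cv2.convexHull(cn));print(nm,'bowl',e[0][0]+x0,e[0][1]+y0,e[1],st[k],onz(d,[e[0][0]+x0,e[0][1]+y0],20 if nm=='scene' else 30))
    # handle: red-brown saturated darker
    m=((hsv[:,:,1]>125)&(hsv[:,:,0]<13)).astype(np.uint8);n,l,st,ce=cv2.connectedComponentsWithStats(m)
    for k in range(1,n):
        if st[k,4]>15:
            uv=ce[k]+[x0,y0];print(' handle',uv,st[k,4],onz(d,uv,30))
            pts=np.argwhere(l==k)[:,::-1]+[x0,y0];W=onz(d,pts,33)[:,:2];ev=np.linalg.eigh(np.cov(W.T));print('  axis',ev[1][:,1],W.mean(0))
A=cv2.resize(a['image'][180:300,195:275],None,fx=5,fy=5,interpolation=3)
B=cv2.resize(b['image'][150:235,240:325],None,fx=5,fy=5,interpolation=3)
H=600;out=np.zeros((H,400+425,3),np.uint8);out[:,:400]=A;out[:425,400:]=B
cv2.imwrite('pics/c1.png',out[:,:800,::-1])
E
```

```text
p1 [ 704.37980514 -154.72594112   34.        ] 721.17336802033
p2 [ 503.70655951 -247.14608431   34.        ] 561.0717290065786
p3 [ 559.38341347 -433.36804253   34.        ] 707.61406398946
top bowl 320.4432830810547 213.15637397766113 (22.733505249023438, 23.310270309448242) [ 14   2  24  23 423] [[ 506.38029183 -247.33768329   30.        ]]
scene bowl 191.74325561523438 175.26808738708496 (20.95273208618164, 25.259429931640625) [  4  20  26  22 338] [[ 504.41366437 -249.3330786    20.        ]]
```

View pics/c1.png

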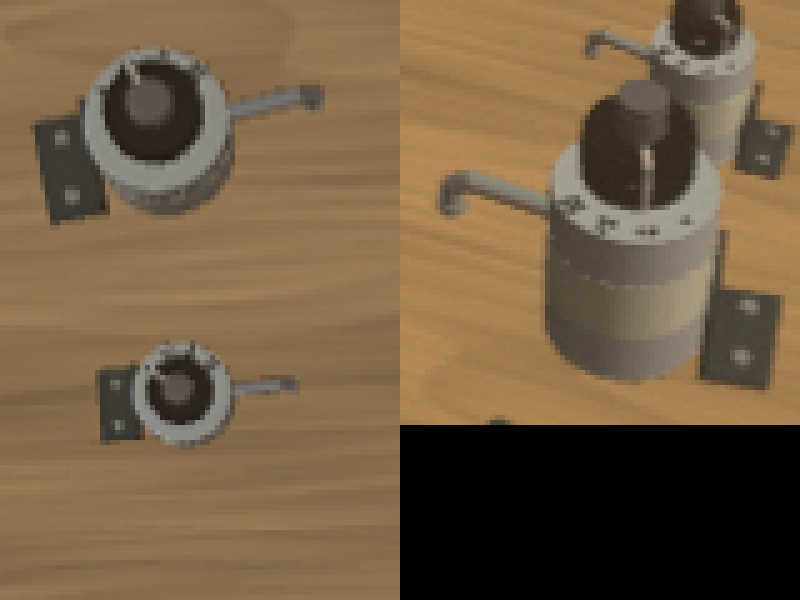

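```bash
python3 - <<'E'
from h import *
import pickle
a,b=pickle.load(open('im0.pkl','rb'))
def tri(u,v):
    o1,d1=ray(a,u);o2,d2=ray(b,v);d1=d1[0]/np.linalg.norm(d1[0]);d2=d2[0]/np.linalg.norm(d2[0])
    t=np.linalg.lstsq(np.c_[d1,-d2],o2-o1,rcond=None)[0];p=o1+d1*t[0];q=o2+d2*t[1];return (p+q)/2,np.linalg.norm(p-q)
T=lambda x,y:(x/5+195-.4,y/5+180-.4);S=lambda x,y:((x-400)/5+240-.4,y/5+150-.4)
C,_=tri(T(149,98),S(644,92));print('cap',C,_, onz(a,T(149,98),170),onz(b,S(644,92),170))
P,_=tri(T(313,96),S(453,178));print('spout',P,_,onz(a,T(313,96),98),onz(b,S(453,178),98))
print('bracket holes',onz(a,[T(62,138),T(72,196)],3),onz(b,[S(750,304),S(741,356)],3))
c=C[:2]
print('line top', [ (w[:2]-c, np.hypot(*(w[:2]-c)),np.arctan2(*(w[:2]-c)[::-1])) for w in onz(a,[T(129,63),T(139,84)],147)])
print('line scene',[ (w[:2]-c,np.arctan2(*(w[:2]-c)[::-1])) for w in onz(b,[S(648,150)],147)],[ (w[:2]-c,np.arctan2(*(w[:2]-c)[::-1])) for w in onz(b,[S(645,205)],115)])
for n,u in dict(d1=(686,219),d2=(648,230),d3=(606,224),d4=(571,203)).items():
    w=onz(b,S(*u),108)[0,:2]-c;print(n,w,np.hypot(*w),np.arctan2(w[1],w[0]))
# handle
s=1/1.5625
for d,bx in((a,(320,218,342,244)),(b,(185,150,200,168))):
    x0,y0,x1,y1=bx;h=cv2.cvtColor(d['image'],cv2.COLOR_RGB2HSV)[y0:y1,x0:x1].astype(int)
    bg=np.median(h.reshape(-1,3),0);m=((h[:,:,1]>bg[1]+15)&(h[:,:,0]<=bg[0]-1)).astype(np.uint8)
    n,l,st,ce=cv2.connectedComponentsWithStats(m,connectivity=8);k=1+st[1:,4].argmax()
    pts=np.argwhere(l==k)[:,::-1]+[x0,y0];W=onz(d,pts,30)[:,:2];ev=np.linalg.eigh(np.cov(W.T))
    r=np.hypot(*(W-[505.5,-248]).T);ax=W.mean(0)-[505.5,-248]
    print('handle',bg,len(pts),W.mean(0),ev[1][:,1],r.min(),r.max(),np.arctan2(ax[1],ax[0]),np.arctan2(*ev[1][::-1,1]))
E
```

```text
cap [542.77085319  57.97085251 171.67416423] 1.0139023693035967 [[543.23795254  57.58336447 170.        ]] [[540.73030373  57.99771987 170.        ]]
spout [554.8206078  -41.2240408   89.97432069] 0.09370325777387668 [[553.21294941 -41.13875123  98.        ]] [[562.90979704 -38.18148573  98.        ]]
bracket holes [[553.5996662  127.81943387   3.        ]
 [513.74167905 122.55443336   3.        ]] [[507.06839521 121.83202304   3.        ]
 [547.76295585 127.29156026   3.        ]]
line top [(array([27.63606236, 12.25925222]), np.float64(30.233114426201166), np.float64(0.4175157780774154)), (array([14.22591185,  6.73568528]), np.float64(15.739949939451995), np.float64(0.44220745328570393))]
line scene [(array([14.90998031,  8.69227501]), np.float64(0.5278135185658911))] [(array([21.84173403, 11.21164057]), np.float64(0.47424100014119075))]
d1 [17.35282245 32.70759062] 37.025760373778056 1.083012986697859
d2 [32.18115932 16.37836576] 36.10924923427691 0.4707761396651607
d3 [35.49806991 -5.46861653] 35.91683079396634 -0.15285227630200765
d4 [ 26.74134884 -27.50722956] 38.3633603333274 -0.799515212391431
handle [ 16. 112. 136.] 74 [ 443.74463399 -276.30764261] [-0.90557917 -0.42417729] 40.413777435564825 95.57634930987068 -2.711788893595684 -2.703539449631664
handle [ 16.  131.  156.5] 43 [ 441.43527645 -279.73374589] [-0.89759739 -0.44081621] 47.547229857670196 97.88654165719285 -2.6816809200614786 -2.6850848530309417
```

Line sits at the two-dot mark, so it needs +0.6 rad clockwise. Dispenser axis is (542.5,58) with yaw about 0.13, so the spout mouth is about (555,-41). The target pan is at (505.5,-248), with its handle along -2.70 rad. Going above the handle next.

servo_tool(rows=[[1,0,0,0,0,0,-4.6],[1,-3.6,2,0,0,0,0],[1,-3.6,2,0,0,0,0],[1,-3.6,2,0,0,0,0],[1,-3.6,2,0,0,0,0],[1,-3.6,2,1,0,0,0],[1,-3.6,2,2,0,0,0],[1,-3.6,2,2,0,0,0],[1,-3.6,2,2,0,0,0],[1,-3.7,2.2,2,0,0,0],[1,0,0,3,0,0,0],[1,0,0,0,0,0,0]])

```text
clock: 1.3
position: [434.5, -279.2, 118.5]
ee_rot: [-0.219, 0.976, 0.003, -0.004]
contact_force: [-1.6, -0.3, 0.6]
gripper_width: 85.4
```

```bash
python3 - <<'E'
from h import *
s=read_state();print(s['clock'],s['position'],s['ee_rot'])
a=grab('scene','s1.png')
cv2.imwrite('pics/c2.png',cv2.resize(a['image'][90:210,110:270,::-1],(800,600),interpolation=3))
print(proj(a,[[437,-280.5,24],[505.5,-248,34]]))
E
```

```text
1.3 [ 434.54654184 -279.20854985  118.54307537] [-0.21947211  0.97560724  0.00268083 -0.00391386]
[[192.13100439 158.76672828]
 [191.5562087  172.12013786]]
```

View pics/c2.png

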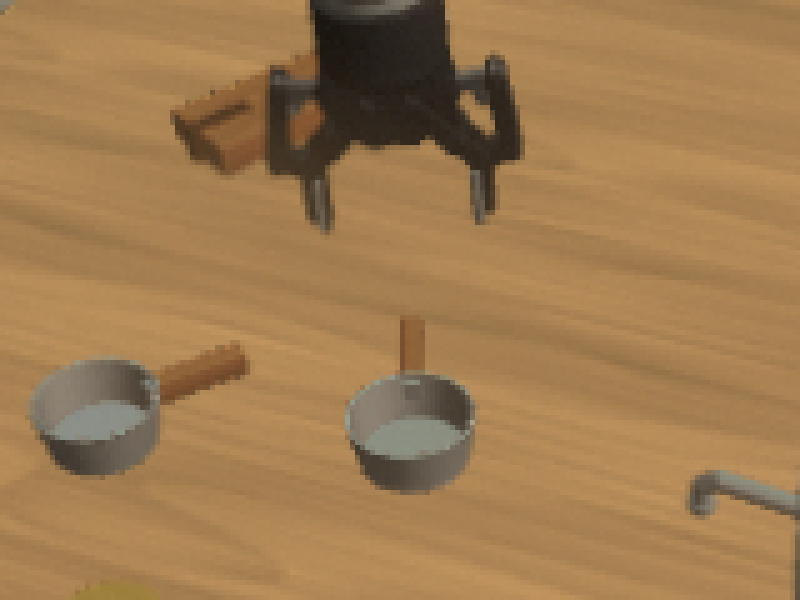

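Gripper straddles the line of the handle (handle at crop (412,345), exactly as predicted). Descend and close.

servo_tool(rows=[[1,-0.2,0,3,0,0,0],[1,0,0,3,0,0,0],[1,0,0,2.5,0,0,0],[1,0,0,1.3,0,0,0],[1,0,0,0,0,0,0],[0.4,0,0,0,0,0,0],[0.1,0,0,0,0,0,0],[0,0,0,0,0,0,0],[0,0,0,0,0,0,0],[0,0,0,0,0,0,0]])

```text
clock: 2.35
position: [438.9, -280.6, 24.8]
ee_rot: [-0.219, 0.976, -0.0, 0.0]
contact_force: [-3.0, -0.8, 5.1]
gripper_width: 12.5
```

Grip is 7 mm high on the handle; regrip lower.

servo_tool(rows=[[0.5,0,0,0,0,0,0],[0.5,0,0,0,0,0,0],[0.5,0,0,0.6,0,0,0],[0.5,0,0,0,0,0,0],[0,0,0,0,0,0,0],[0,0,0,0,0,0,0],[0,0,0,0,0,0,0],[0,0,0,0,0,0,0],[0,0,0,-1,0,0,0],[0,0,0,0,0,0,0]])

```text
clock: 3.35
position: [439.5, -280.8, 29.5]
ee_rot: [-0.219, 0.976, -0.001, 0.001]
contact_force: [0.3, -1.0, -1.1]
gripper_width: 12.6
```

```bash
cat > bowl.py <<'E'
from h import *
def bowl(d,uv,z,tag,r=17):
    x0,y0=int(uv[0])-r,int(uv[1])-r;c=d['image'][y0:y0+2*r,x0:x0+2*r];h=cv2.cvtColor(c,cv2.COLOR_RGB2HSV)
    m=(h[:,:,1]<60).astype(np.uint8);n,l,st,ce=cv2.connectedComponentsWithStats(m);k=1+st[1:,4].argmax()
    cn=max(cv2.findContours((l==k).astype(np.uint8),0,1)[0],key=len);e=cv2.fitEllipse(cv2.convexHull(cn))
    p=np.array(e[0])+[x0,y0];print(tag,p,e[1],onz(d,p,z)[0]);return p
E
python3 - <<'E'
from bowl import *
s=read_state();print(s['clock'],s['position'],s['ee_rot'],s['gripper_width'],s['contact_force'])
for n,z in(('scene',28),('top',38)):
    d=grab(n,n+'2.png');bowl(d,proj(d,[505.5,-248,z])[0],z,n)
E
```

```text
3.35 [ 439.45356662 -280.83146009   29.53087123] [-2.18935173e-01  9.75738722e-01 -6.35515590e-04  9.65830378e-04] 12.643709779518261 [ 0.29447332 -0.97072684 -1.12181069]
scene [191.34415245 170.63711548] (24.923009872436523, 28.772804260253906) [ 493.5220107  -255.18514517   28.        ]
top [324.84897804 216.53106499] (26.17405891418457, 42.11574935913086) [ 493.08830195 -259.46873349   38.        ]
```

servo_tool(rows=[[0,-0.8,1.0,0,0,0,0],[0,-1.8,2.3,0,0,0,0],[0,-2.0,2.5,0,0,0,0],[0,-2.0,2.5,0,0,0,0],[0,-2.0,2.5,0,0,0,0],[0,-2.0,2.5,0,0,0,0],[0,-1.8,2.3,0,0,0,0],[0,-0.8,1.0,0,0,0,0],[0,0,0,0,0,0,0],[0,0,0,0,0,0,0]])

```text
clock: 4.45
position: [486.7, -74.1, 28.2]
ee_rot: [-0.219, 0.976, 0.0, -0.0]
contact_force: [0.1, -0.5, -1.3]
gripper_width: 13.0
```

```bash
python3 - <<'E'
from h import *
s=read_state();print(s['clock'],s['position'],s['ee_rot'],s['gripper_width'],s['contact_force'])
o=[]
for n in('top','scene'):
    d=grab(n,n+'3.png');u=proj(d,[545,-30,44])[0].astype(int);x0,y0=u[0]-33,u[1]-35
    print(n,x0,y0,proj(d,[[555,-41,44],[555,-41,70]]));o.append(cv2.resize(d['image'][y0:y0+70,x0:x0+66,::-1],None,fx=6,fy=6,interpolation=3))
cv2.imwrite('pics/c3.png',np.hstack(o))
E
```

```text
4.45 [486.69637996 -74.07972304  28.16746824] [-2.18876832e-01  9.75752410e-01  7.01631019e-05 -4.01973048e-04] 13.03944102329865 [ 0.07738224 -0.54376807 -1.26689645]
top 220 169 [[257.05841683 201.54518935]
 [257.08834976 199.98914135]]
scene 222 160 [[250.22886793 197.30364586]
 [250.23338821 190.57159903]]
```

View pics/c3.png

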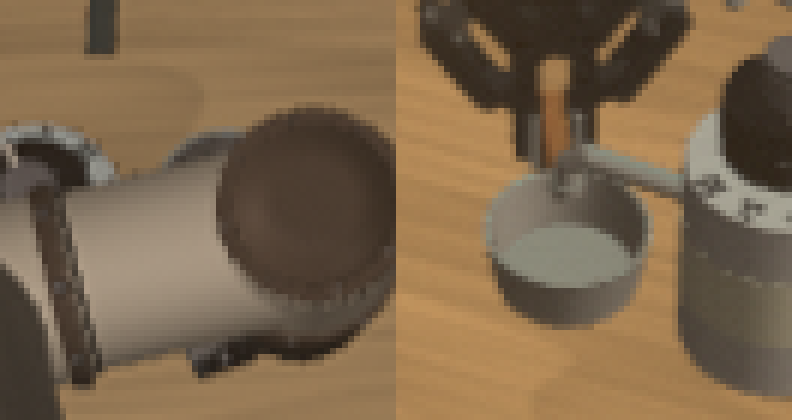

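Pan rim centre at crop (567,224), spout tip at (568,185). Predicted for perfect alignment was (565,224), so it is centred to about 1 mm. Lower, release and rise.

servo_tool(rows=[[0,0,0,0.5,0,0,0],[0,0,0,0.4,0,0,0],[0,0,0,0.1,0,0,0],[0,0,0,0,0,0,0],[0.3,0,0,0,0,0,0],[0.6,0,0,0,0,0,0],[0.7,0,0,0,0,0,0],[0.7,0,0,-1.5,0,0,0],[1,0,0,-4,0,0,0],[1,0,0,-5,0,0,0],[1,0,0,-5,0,0,0],[1,0,0,-5,0,0,0]])

```text
clock: 5.75
position: [486.7, -74.0, 225.4]
ee_rot: [-0.219, 0.976, 0.0, 0.0]
contact_force: [1.2, 0.2, 0.4]
gripper_width: 84.9
```

servo_tool(rows=[[1,-1.7,1.4,0,0,0,0],[1,-2.7,2.4,0,0,0,0],[1,-2.7,2.4,0,0,0,0],[1,-2.7,2.4,0,0,0,0],[1,-0.9,0.9,0,0,0,0],[1,0,0,0,0,0,0],[1,0,0,0,0,0,0]])

```text
clock: 6.45
position: [542.8, 57.1, 223.0]
ee_rot: [-0.219, 0.976, -0.0, -0.001]
contact_force: [0.4, 0.5, 0.3]
gripper_width: 85.3
```

```bash
python3 - <<'E'
from h import *
s=read_state();print(s['clock'],s['position'],s['ee_rot'],s['joints'],s['contact_force'])
d=grab('scene','s4.png');x0,y0=225,120
print(proj(d,[[542.5,58,170],[542.5,58,223]]))
cv2.imwrite('pics/c4.png',cv2.resize(d['image'][y0:y0+120,x0:x0+120,::-1],None,fx=5,fy=5,interpolation=3))
E
```

```text
6.45 [542.80913985  57.14693282 222.95532265] [-2.18815726e-01  9.75766014e-01 -4.36836022e-05 -6.01671084e-04] [ 4.01950713e-01  2.66388653e-01 -2.16607978e-01 -1.47938228e-04
 -1.08899907e+00 -1.53147709e+00] [0.38543689 0.54714339 0.31462281]
[[288.20351999 168.42184784]
 [289.49278866 152.19288509]]
```

View pics/c4.png

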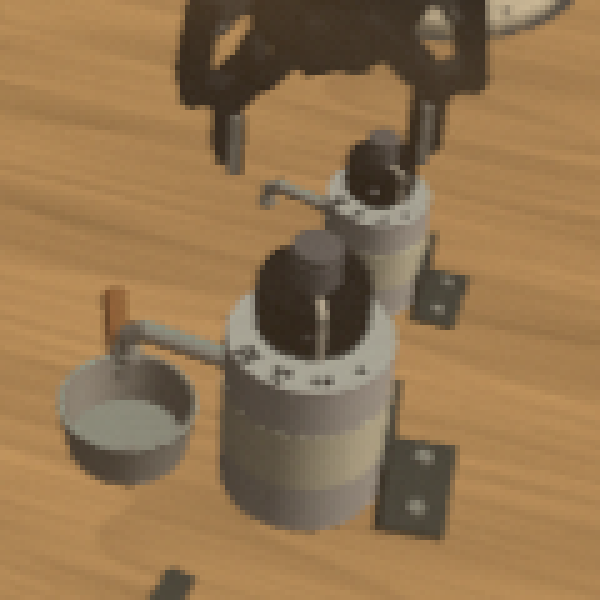

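Cap top is seen at crop (319,243) against (316,242) predicted, and the line is at the two dots. Descend and grip the collar.

servo_tool(rows=[[1,0,0,2,0,0,0],[1,0,0,3,0,0,0],[1,0,0,2.5,0,0,0],[1,0,0,1.4,0,0,0],[1,0,0,0.5,0,0,0],[0.8,0,0,0,0,0,0],[0.7,0,0,0,0,0,0],[0.6,0,0,0,0,0,0],[0.5,0,0,0,0,0,0],[0.5,0,0,0,0,0,0]])

```text
clock: 7.5
position: [543.8, 57.4, 130.9]
ee_rot: [-0.219, 0.976, -0.0, 0.001]
contact_force: [-1.4, -0.7, 5.8]
gripper_width: 58.3
```

servo_tool(rows=[[0.5,0,0,0,0,0,4],[0.5,0,0,0,0,0,4],[0.5,0,0,0,0,0,4],[0.5,0,0,0,0,0,4],[0.5,0,0,0,0,0,4],[0.5,0,0,0,0,0,4],[0.5,0,0,0,0,0,4],[0.5,0,0,0,0,0,4],[0.5,0,0,0,0,0,2.4],[0.5,0,0,0,0,0,0],[0.5,0,0,0,0,0,0]])

```text
clock: 8.6
position: [544.0, 56.6, 130.9]
ee_rot: [0.079, 0.997, -0.001, 0.001]
contact_force: [-0.6, -3.5, 5.2]
gripper_width: 58.4
```

```bash
python3 - <<'E'
from h import *
s=read_state();print(s)
E
```

```text
{'clock': 8.6, 'joints': array([ 0.40117476,  0.36133379, -0.33875206,  0.00238273, -0.86956593,
       -2.13230487]), 'joint_vel': array([-0.00172512, -0.00144335, -0.0004461 ,  0.00027254,  0.00148541,
       -0.00073913]), 'joint_efforts': array([ 2.22020186e+00, -3.18056095e+01,  1.50236088e+01,  2.25476079e+00,
        6.79657515e-01, -2.81261768e-03]), 'position': array([543.95719341,  56.58666591, 130.85536943]), 'ee_rot': array([ 7.93153496e-02,  9.96848995e-01, -5.42276287e-04,  9.28874662e-04]), 'contact_force': array([-0.55658394, -3.45553856,  5.24864173]), 'wrist_torque': array([-1.20974915,  0.23181994,  0.0124559 ]), 'gripper_width': 58.36223483373474}
```

servo_tool(rows=[[0.7,0,0,0,0,0,0],[0.9,0,0,0,0,0,0],[1,0,0,0,0,0,0],[1,0,0,-1,0,0,0],[1,0,0,-4,0,0,0],[1,0,0,-5,0,0,0],[1,0,0,0,0,0,0]])

```text
clock: 9.3
position: [547.6, 58.7, 237.6]
ee_rot: [0.079, 0.997, 0.002, 0.008]
contact_force: [0.5, -0.4, -0.1]
gripper_width: 85.3
```

```bash
python3 - <<'E'
from h import *
s=read_state();print(s['clock'],s['position'],s['ee_rot'],s['contact_force'])
d=grab('scene','s5.png');x0,y0=225,155
print(proj(d,[[555,-41,34],[555,-41,0],[542.5,58,170]]))
cv2.imwrite('pics/c5.png',cv2.resize(d['image'][y0:y0+72,x0:x0+96,::-1],None,fx=8,fy=8,interpolation=3))
E
```

```text
9.3 [547.55071186  58.70940743 237.55763057] [0.0786283  0.99687131 0.00246027 0.00768928] [ 0.47178711 -0.35188203 -0.1361164 ]
[[250.22723906 199.83957686]
 [250.22212781 208.24784633]
 [288.20351999 168.42184784]]
```

View pics/c5.png

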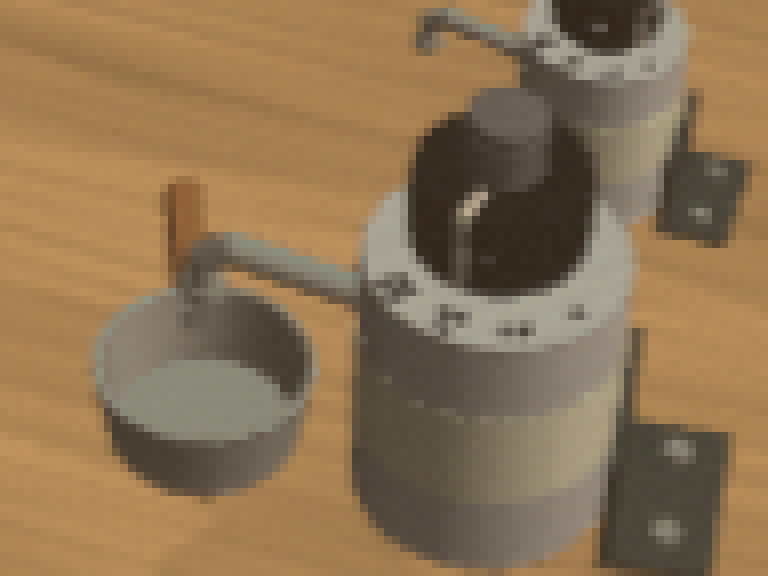

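White line now points at the three-dot group (line (462,245), dots (449,318)). Pan rim centre at about (206,364) agrees with the position under the spout. Close the fingers and press the cap.

servo_tool(rows=[[0,0,0,0,0,0,0],[0,0,0,0,0,0,0],[0,0,0,0,0,0,0],[0,0,0,0,0,0,0],[0,0,0,0,0,0,0],[0,0,0,1,0,0,0],[0,0,0,1.5,0,0,0],[0,0,0,1,0,0,0],[0,0,0,0.5,0,0,0],[0,0,0,0.3,0,0,0],[0,0,0,0,0,0,0]])

```text
clock: 10.45
position: [543.4, 57.5, 186.0]
ee_rot: [0.08, 0.997, -0.0, -0.0]
contact_force: [-0.7, 0.5, 0.4]
gripper_width: 0.1
```

servo_tool(rows=[[0,0,0,0.4,0,0,0],[0,0,0,0.3,0,0,0],[0,0,0,0.3,0,0,0],[0,0,0,0.2,0,0,0],[0,0,0,0.2,0,0,0],[0,0,0,0.1,0,0,0],[0,0,0,0,0,0,0]])

```text
clock: 11.15
position: [543.8, 57.6, 172.4]
ee_rot: [0.079, 0.997, 0.0, 0.001]
contact_force: [-1.7, 1.0, 7.9]
gripper_width: 0.2
```

servo_tool(rows=[[0,0,0,0.1,0,0,0],[0,0,0,0.1,0,0,0],[0,0,0,0,0,0,0],[0,0,0,0,0,0,0]])

```text
clock: 11.55
position: [543.8, 57.6, 171.1]
ee_rot: [0.079, 0.997, 0.0, 0.001]
contact_force: [-3.2, 1.1, 9.3]
gripper_width: 0.1
```

servo_tool(rows=[[0,0,0,0.15,0,0,0],[0,0,0,0.15,0,0,0],[0,0,0,0,0,0,0],[0,0,0,0,0,0,0]])

```text
clock: 11.95
position: [543.9, 57.6, 170.9]
ee_rot: [0.079, 0.997, 0.0, 0.002]
contact_force: [-8.9, 1.1, 22.5]
gripper_width: 0.1
```

Bottomed out: 22.5 N and the depth stopped changing at 170.9. Rise, then move clear for a final check.

servo_tool(rows=[[0,0,0,-0.5,0,0,0],[0,0,0,-1,0,0,0],[0,0,0,-2,0,0,0],[0,0,0,-4,0,0,0],[0,0,0,-4,0,0,0],[0,4,0,0,0,0,0],[0,4,0,0,0,0,0],[0,4,0,0,0,0,0],[0,4,0,0,0,0,0],[0,2,0,0,0,0,0],[0,0,0,0,0,0,0],[0,0,0,0,0,0,0]])

```text
clock: 13.15
position: [365.7, 86.2, 281.5]
ee_rot: [0.079, 0.997, 0.0, 0.0]
contact_force: [0.1, -0.5, 0.0]
gripper_width: -0.1
```

```bash
python3 - <<'E'
from h import *
s=read_state();print(s['clock'],s['position'],s['contact_force'])
t=grab('top','t6.png');d=grab('scene','s6.png')
o=np.zeros((600,800,3),np.uint8);o[:,:400]=cv2.resize(t['image'][170:260,210:270,::-1],(400,600),interpolation=3);o[:,400:]=cv2.resize(d['image'][140:245,230:300,::-1],(400,600),interpolation=3)
print(proj(t,[[555,-41,34],[542.5,58,170]]))
cv2.imwrite('pics/c6.png',o)
E
```

```text
13.15 [365.73230775  86.22129365 281.51035365] [ 0.05289533 -0.47099099  0.04570629]
[[257.04719047 202.12863617]
 [224.27132179 199.45067791]]
```

View pics/c6.png

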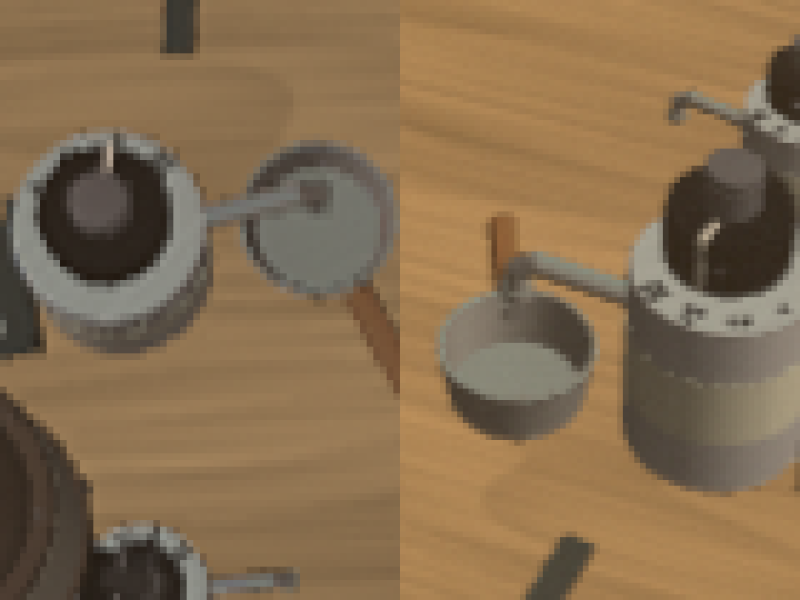

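```bash
python3 -c "
from bench import *
print(job_done())"
```

```text
the job is handed in; nothing more can be done
None
```

The job is done and handed in at about 13 s on the robot's clock, well under the 54 s limit.

- **Pan:** I picked the pan nearest the base by its handle and set it upright under the larger dispenser's spout. In both final views its rim centre is within about 2 mm of where it should be.
- **Collar:** I turned it 34.4° clockwise from the two-dot mark. The twist at the wrist read close to zero there, and the white line points at the three-dot group, both before the press and in the final view.
- **Cap:** I pressed it only after the other two were done. It stopped moving while the force rose to 22.5 N, so it was fully down. The final picture shows it sprung back up.
- **Bystanders:** The arm finished clear of everything, and no move went near the other tools. I did not measure their positions again afterwards.

My first grip on the handle was about 7 mm too high, so I opened the fingers and gripped again lower before lifting. One automatic check of the pan's position in the gripper failed because the gripper itself spoiled the measurement. I relied on the later views instead, and no other check disagreed.

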